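# Swap the lens in the beam of the eye clinic's demonstration bench

### The arm

A 6-joint arm with a two-finger parallel gripper is mounted at the origin on the work surface. World frame = base frame: x ahead of the robot, y to its left, z up, the work surface at z = 0. Lengths are in m, angles in degrees, forces in N, time in s.
With the tool pointing down it reaches from about 0.4 to 0.825 m from the base axis. Payload 7 kg.
Tool frame: the origin (TCP) lies on the centre line of the jaws, within the pads' length; the fingertips stand r.tip_reach ahead of it and the grasp point (between the pads) is the TCP (r.tip_reach is the distance from the TCP to the fingertips, in m); z points along the fingers, y is the line along which they close (so a half turn about z gives the same grasp; the last joint's range is limited). The gripper opens to 88 mm and grips with 3 to 60 N. Pads are 19 mm wide; open, the fingers measure 130 mm over their backs; the gripper's body (78 mm by 193 mm) begins 47 mm behind the grasp point.
Start: joints at [16.507, 20.546, 0.682, 0, -70.136, -16.507], TCP at [0.675, -0, 0.246] pointing down, gripper open.
Joint ranges: [-176.03, 176.03], [-82.01, 121.73], [-58.28, 71.71], [-173.87, 95.51], [-174.79, -0.11], [-173.66, 173.66]. Speed limits (degrees/s): [136.94, 136.94, 172.46, 180, 180, 180].

### API

Orientations are given as [roll, pitch, yaw] about the fixed x, y, z axes, in that order (R = Rz(yaw) Ry(pitch) Rx(roll)).
In Python, from plant import sensors, cams, r gives the robot as it stands.
- The arm moves only by the tool drive_tool, never from a script. Its argument "rows" is a list of rows, each an object of numbers: "fingers": the gripper's target within -1 to 1 (fully open at 1, half-way at 0, shut at -1); "x", "y", "z": the shift along the tool's x, y, z in m; "spin": the turn about the tool's z in rad. A call has 1 to 10 rows; each row is the pose to reach, as a shift and turn from the pose commanded when the call began, along the tool's axes at that moment; what a row does not reach only later rows make up. A row lasts 1/8 s, in which the tool goes at most 62.5 mm and 10.7 degrees, less where a joint would pass 70% of its speed; a pose out of reach is approached as far as the arm can. A call with a gripper value outside its range is refused whole. The fingers move at their own pace and stop on an object; "newtons" is the grip in N (left out, the last holds). Time passes only in rows, so rows that repeat a pose let the fingers close. It gives the time, the measured TCP pose, the force, the opening and the grip force at its end, in the units of the state.
- sensors.get_state(): the state, without advancing time (a new reading comes with each control period).
- cams.capture(name): name is "scene" or "side" or "wrist"; returns a dict with "pixels" (384x512x3 uint8, red, green, blue), "intrinsics" (3x3 intrinsics, pixels), "k1" (the pictures are not rectified: a ray, as slopes to the right and down, at radius r is drawn at 1 + k1 r^2 times it, then the intrinsics apply), "eye" and "orientation" of the camera in the world; the wrist camera has in their place "T_tool_cam" (4x4, takes a point from camera to tool coordinates, whose origin is the TCP and whose axes are the flange's). Camera axes: x right, y up, looking along -z (the intrinsics and any distortion apply to the point x, -y, -z); pixel columns grow to the right and rows downward; lengths in m; the calibration is good to about 2 mm. A picture is of the moment at which its call begins: read the wrist's pose just before it. There is no depth.
- r.close_job(): hands the job in; it is judged then, once.
The state is a dict: "time_s": time; "joints": joint angles; "qd": joint speeds; "joint_torque": joint torques, N m; "tcp_pos": TCP position; "eef_rot": TCP orientation; "contact_force": force on the tool from outside, world axes, zero at the start; "moment": the same for the moment, N m; "gripper_width": finger opening in m; "gripper_force": force on a finger pad.
Only numpy, scipy, OpenCV 4.12 (cv2) and the standard library are available. Lean on these libraries where they do the work, as an engineer would, in place of code of your own. Each camera call takes 0.05 s, during which the arm holds its last target. There are 200 camera calls.

### The job

Swap the lens in the beam by pushing only: first tip the small lens, now upright, right over until it is folded fully down, then push the large lens, now folded down, back up until it stands fully upright, and move clear. Push gently with the fingertips or the outside of the fingers; do not pinch or lift anything, do not tip the mounts or shove them along the bench, and leave everything else around the bench where it is.

Things in the scene. Friction and masses are not known exactly. Their poses are not given: they have to be found in the camera images.
- mount_large: Foot of the large-lens flip mount: loose bright steel plate (0.6 to 0.9 kg), 80 (its x) x 120 (its y) x 14 mm, standing on the bench plate, two aluminium cheeks in its middle. Origin: centre of the underside; x along the hinge axis, z up. The hinge axis lies 50 mm above the origin, directly over it. The lens folds down from upright towards the foot's +y. Overpushing at a stop tips or slides the foot.
- large_center (a point): Centre of the large lens: glass in a black ring 72 mm across, 8 mm thick, on a short stem. Centre 55 mm from the hinge axis, outermost edge 91 mm from it. Own axes turn with the lens: y across the lens plane, z from the hinge outwards; upright, they match the foot's. Pushing the back (its +y side) towards the foot's -y brings it fully upright.
- large_tab (a point): End of the large lens's flat thumb tab (22 mm wide, 5 mm thick, its outer face 93 mm from the hinge axis), standing 50 mm out from the ring's outermost edge at right angles to the lens: upright lens, tab horizontal to the foot's -y; folded lens, tab points up, leaning back to the hinge. Pushed to the foot's +y it folds the lens down; to -y, following its arc, it raises it (a level push low on the ring's edge jams and slides the foot).
- lens_large (a joint): Hinge of the large lens, rad: 0 = fully upright (against its stop), 1.2 = folded down towards the foot's +y (against its stop). It stays where it is left: friction of 0.07 N m, so 1 to 2 N at the tab moves it.
- mount_small: Foot of the small-lens flip mount: loose bright steel plate (0.6 to 0.9 kg), 80 (its x) x 120 (its y) x 14 mm, standing on the bench plate, two aluminium cheeks in its middle. Origin: centre of the underside; x along the hinge axis, z up. The hinge axis lies 50 mm above the origin, directly over it. The lens folds down from upright towards the foot's +y. Overpushing at a stop tips or slides the foot.
- small_center (a point): Centre of the small lens: glass in a black ring 44 mm across, 8 mm thick, on a short stem. Centre 55 mm from the hinge axis, outermost edge 77 mm from it. Own axes turn with the lens: y across the lens plane, z from the hinge outwards; upright, they match the foot's. Pushing the back (its +y side) towards the foot's -y brings it fully upright.
- small_tab (a point): End of the small lens's flat thumb tab (22 mm wide, 5 mm thick, its outer face 79 mm from the hinge axis), standing 50 mm out from the ring's outermost edge at right angles to the lens: upright lens, tab horizontal to the foot's -y; folded lens, tab points up, leaning back to the hinge. Pushed to the foot's +y it folds the lens down; to -y, following its arc, it raises it (a level push low on the ring's edge jams and slides the foot).
- lens_small (a joint): Hinge of the small lens, rad: 0 = fully upright (against its stop), 1.2 = folded down towards the foot's +y (against its stop). It stays where it is left: friction of 0.07 N m, so 1 to 2 N at the tab moves it.
- bench: Fixed dark steel bench plate, 160 mm (its x) by 840 mm (its y) by 12 mm, on the table; the mounts stand on it, about 150 mm either side of its middle along y, either one at either place. Origin: centre of the underside. A lamp, 160 mm tall, stands at its -y end (snout ends 310 mm from the middle), a white screen, 195 mm tall, 138 mm wide, at its +y end (395 mm from the middle).
- drops: Bystander beside the bench, loose: small white dropper bottle, 26 mm across, 65 mm tall. Origin: centre of the underside. Leave it alone.
- jar: Bystander beside the bench, loose: amber jar with black cap, 48 mm across, 60 mm tall. Origin: centre of the underside. Leave it alone.
- pot: Bystander beside the bench, loose: wooden pot, 68 mm across, 85 mm tall. Origin: centre of the underside. Leave it alone.
- dish: Bystander beside the bench, loose: shallow steel dish, 70 mm across, 22 mm tall. Origin: centre of the underside. Leave it alone.
- loupe: Bystander beside the bench, loose: black eye loupe standing on its rim, 40 mm across, 42 mm tall. Origin: centre of the underside. Leave it alone.
- torch: Bystander beside the bench, loose: pen torch lying flat, 127 mm long along its x axis, 16 mm thick. Origin: centre of the underside. Leave it alone.
Things that resemble listed ones, but are neither listed nor needed, are in the scene too. Leave any blue or orange look-alike of the mount_large alone. Leave any turquoise look-alike of the mount_small alone.

How it is judged:
By the outcome, as a careful person would: the job done as asked, in the order asked, and still so for the second after the job is handed in, with the robot touching nothing.
It also fails if it takes over 61 s, if anything falls off the work surface, if the arm or the gripper's body presses on something with over 40 N, if the wrist force passes 120 N, or if a joint passes its speed limit or range.

## Working session

There is one attempt and no reset: what is moved stays moved. The work goes in short steps, Python scripts to look and compute and a tool call to move; the robot and the scene stay as the last step left them, time stands still between calls to the robot, and variables do not carry over. Pictures are saved under pics/ and viewed, at most 10 in all, crops included, and the job is handed in when it is done.

Besides the shell and the picture viewer there is one more tool, called as name([rows], argument=value, ...), one row to a line, values as JSON. drive_tool: Moves the arm, as the interface text tells. Its arguments: {"type":"object","properties":{"rows":{"type":"array"},"newtons":{"type":"number"}},"required":["rows"]}

```bash
mkdir -p pics; cat > h.py <<'E'
import numpy as np, cv2
from plant import sensors, cams, r
from scipy.spatial.transform import Rotation as Ro
E
python3 - <<'E'
from h import *
s=sensors.get_state(); print(s['time_s'],s['tcp_pos'],s['eef_rot'],s['gripper_width'],r.tip_reach)
import pickle
D={}
for n in ['scene','side','wrist']:
    c=cams.capture(n); D[n]=c; cv2.imwrite(f'pics/{n}0.png',c['pixels'][:,:,::-1])
    print(n,{k:np.round(v,4).tolist() if not isinstance(v,str) else v for k,v in c.items() if k!='pixels'})
pickle.dump((s,D),open('d0.pkl','wb'))
a=np.hstack([D['scene']['pixels'],D['side']['pixels']])
cv2.imwrite('pics/a.png',cv2.resize(D['scene']['pixels'][:,:,::-1],(800,600),interpolation=cv2.INTER_CUBIC))
cv2.imwrite('pics/b.png',cv2.resize(D['side']['pixels'][:,:,::-1],(800,600),interpolation=cv2.INTER_CUBIC))
E
```

```text
0.0 [ 6.74528249e-01 -2.10725767e-05  2.44580049e-01] [ 1.79900635e+02 -8.78627879e-03 -9.00074446e+01] 0.08781688971253684 0.019
scene {'intrinsics': [[465.3644, 0.0, 263.2305], [0.0, 465.3644, 187.5873], [0.0, 0.0, 1.0]], 'k1': -0.0791, 'eye': [1.0151, -0.7618, 1.5215], 'orientation': [32.1192, -0.5075, 32.7594]}
side {'intrinsics': [[375.5622, 0.0, 255.3382], [0.0, 375.5622, 196.2734], [0.0, 0.0, 1.0]], 'k1': -0.0221, 'eye': [0.3474, 0.8335, 0.7186], 'orientation': [55.9735, 0.7646, -166.6096]}
wrist {'intrinsics': [[313.5799, 0.0, 253.7441], [0.0, 313.5799, 190.4127], [0.0, 0.0, 1.0]], 'k1': -0.0413, 'T_tool_cam': [[0.0013, 0.9688, 0.2478, 0.0649], [1.0, -0.0015, 0.0007, 0.0006], [0.001, 0.2478, -0.9688, -0.1398], [0.0, 0.0, 0.0, 1.0]]}
```

View pics/a.png

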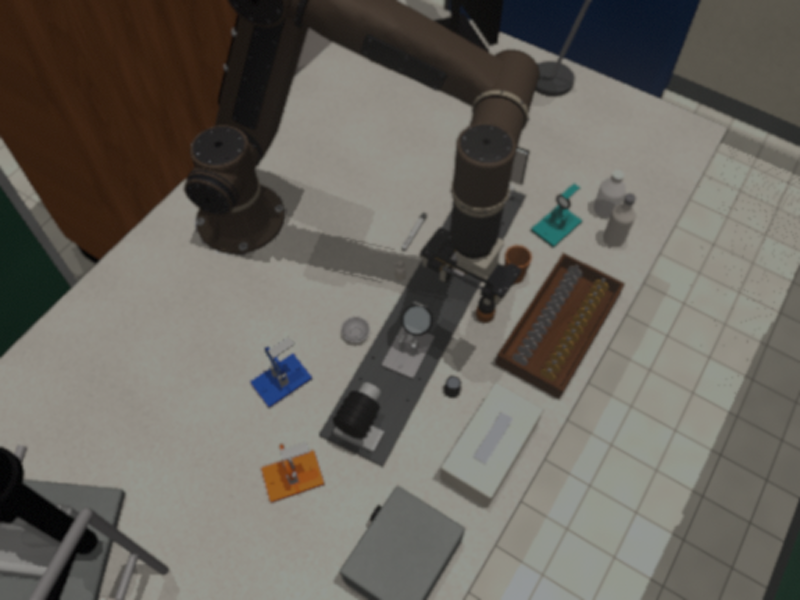

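View pics/b.png

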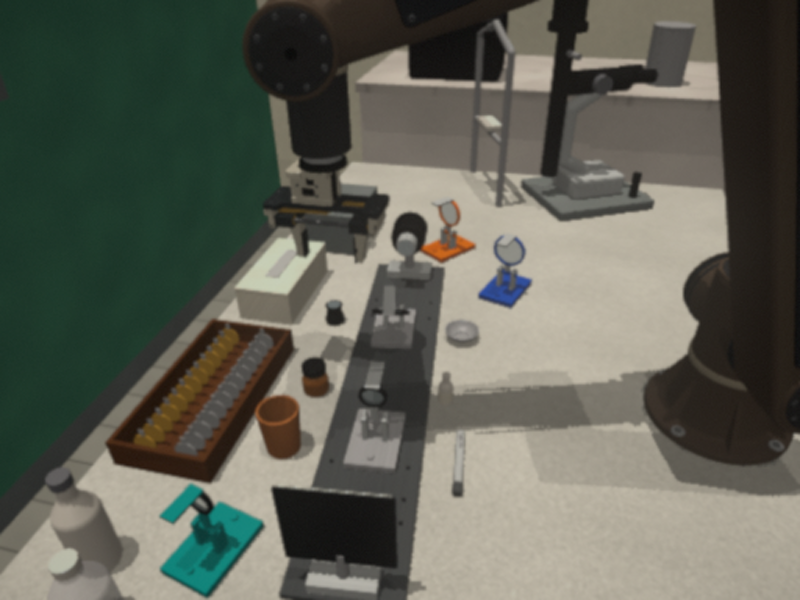

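Scene picture: robot at top left, bench diagonal from the lamp (360,415) to the screen (515,165). The steel large mount's foot is at (408,355), with its folded lens at (417,320). Side picture: steel large mount at (395,325) and steel small mount at (375,435), with its ring at (372,397) upright and the tab towards the lamp.

Candidates for mount_large: steel (408,355), blue (280,378) and orange (292,472) in scene. For mount_small: steel (375,435) and turquoise (212,545) in side. I choose the two steel mounts on the bench, and check them in a crop.

```bash
python3 - <<'E'
from h import *
import pickle
s,D=pickle.load(open('d0.pkl','rb'))
f=lambda im,x,y,w,h,W,H: cv2.resize(im[y:y+h,x:x+w],(W,H),interpolation=cv2.INTER_CUBIC)
S,B,W=[D[k]['pixels'][:,:,::-1] for k in('scene','side','wrist')]
top=np.hstack([f(S,200,150,120,90,400,300),f(B,190,180,100,75,400,300)])
bot=np.hstack([f(B,190,230,100,75,400,300),f(W,0,0,512,384,400,300)])
cv2.imwrite('pics/c.png',np.vstack([top,bot]))
E
```

```text
(no output)
```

View pics/c.png

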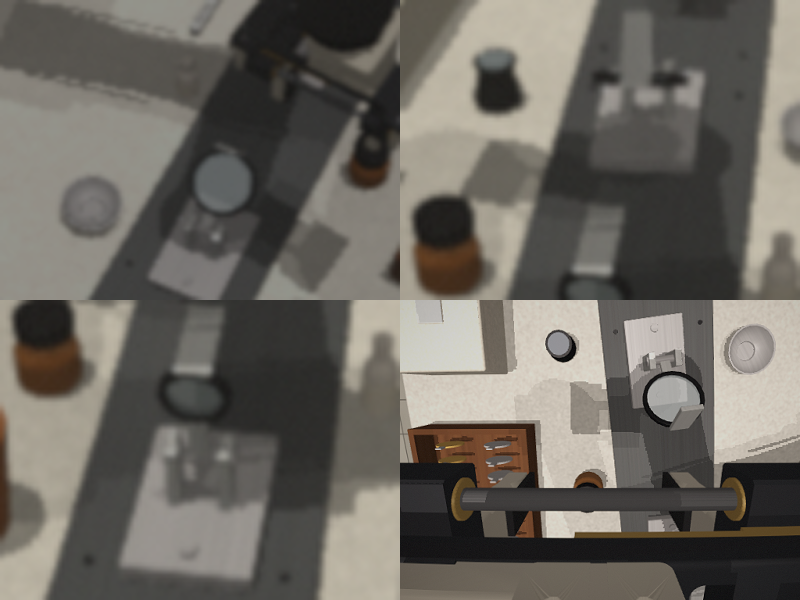

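The crop confirms the choice. Steel large mount: black ring folded towards the screen with its tab standing up, at wrist crop (672,400). Steel small mount: ring upright with its tab towards the lamp, at crop (195,395). Both fold towards the screen. Next I cast the foot corners onto the plate top.

```bash
cat >> h.py <<'E'
def ray(c,px,s=None):
    K=c['intrinsics'];u=np.array([(px[0]-K[0,2])/K[0,0],(px[1]-K[1,2])/K[1,1]]);d=u.copy()
    for _ in range(20): d=u/(1+c['k1']*(d@d))
    v=np.array([d[0],-d[1],-1.])
    if 'eye' in c: return np.array(c['eye']),Ro.from_euler('xyz',c['orientation'],degrees=True).as_matrix()@v
    R=Ro.from_euler('xyz',s['eef_rot'],degrees=True).as_matrix();T=np.array(c['T_tool_cam'])
    return np.array(s['tcp_pos'])+R@T[:3,3],R@T[:3,:3]@v
def onz(c,px,z,s=None):
    o,d=ray(c,px,s); return o+d*(z-o[2])/d[2]
E
python3 - <<'E'
from h import *
import pickle
np.set_printoptions(precision=4,suppress=True)
s,D=pickle.load(open('d0.pkl','rb'))
for n,P in dict(small_side=('side',[(230.75,261.25),(259.5,270.5),(252.5,300.25),(220,297)]),large_side=('side',[(237.5,221.25),(263,222.5),(266,197.5)]),large_wrist=('wrist',[(288,28.2),(362.2,16.6),(297,138)]),
  bench_w=('wrist',[(255,10),(402,10),(402,190)])).items():
    Q=np.array([onz(D[P[0]],p,.026 if 'bench' not in n else .012,s) for p in P[1]]); print(n);print(Q[:,:2]); print(np.linalg.norm(np.diff(Q,axis=0),axis=1),np.degrees([np.arctan2(d[1],d[0]) for d in np.diff(Q,axis=0)]))
W=D['wrist']['pixels'][:,:,::-1][0:200,230:430]
cv2.imwrite('pics/d.png',cv2.resize(W,(600,600),interpolation=cv2.INTER_CUBIC))
E
```

```text
small_side
[[0.5864 0.1483]
 [0.5052 0.1645]
 [0.4997 0.2621]
 [0.577  0.2697]]
[0.0828 0.0977 0.0777] [168.6787  93.2197   5.5576]
large_side
[[ 0.6153 -0.0205]
 [ 0.5392 -0.0311]
 [ 0.5581 -0.1628]]
[0.0768 0.1331] [-172.1239  -81.8142]
large_wrist
[[ 0.638  -0.1497]
 [ 0.5601 -0.1619]
 [ 0.6249 -0.0347]]
[0.0788 0.1427] [-171.0861   63.0206]
bench_w
[[ 0.6727 -0.1712]
 [ 0.5122 -0.1732]
 [ 0.4904  0.0296]]
[0.1605 0.2039] [-179.285    96.1403]
```

View pics/d.png

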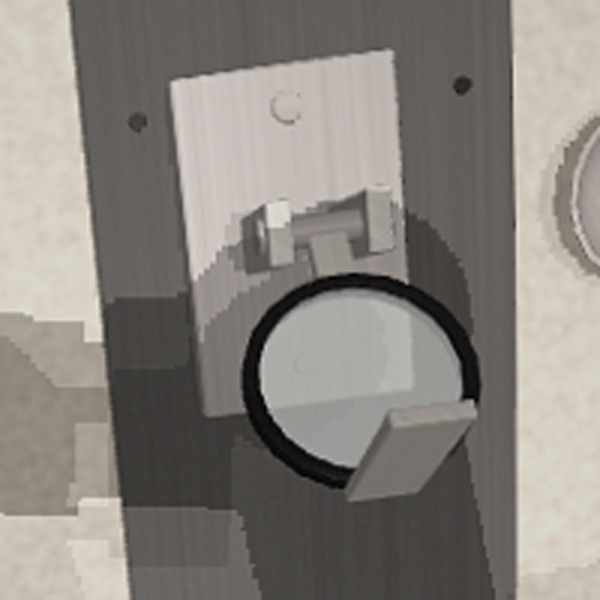

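Wrist crop: large foot corners at crop px (172,82), (392,50), (413,388) through the glass, and (206,416). The tab rises at (415,450). I'll move towards the small mount for a close look, closing the fingers on the way.

drive_tool([
  {"fingers":-1,"x":-0.05,"y":0.02},
  {"fingers":-1,"x":-0.1,"y":0.04},
  {"fingers":-1,"x":-0.15,"y":0.06},
  {"fingers":-1,"x":-0.2,"y":0.08},
  {"fingers":-1,"x":-0.25,"y":0.1},
  {"fingers":-1,"x":-0.28,"y":0.11},
  {"fingers":-1,"x":-0.28,"y":0.11},
  {"fingers":-1,"x":-0.28,"y":0.11},
])

```text
invalid input
```

```bash
python3 - <<'E'
from h import *
import pickle
np.set_printoptions(precision=4,suppress=True)
s,D=pickle.load(open('d0.pkl','rb'))
Q=np.array([onz(D['wrist'],(230+a/3,b/3),.026,s)[:2] for a,b in [(172,82),(392,50),(413,388),(206,416)]])
print(Q,Q.mean(0)); y=(Q[2]+Q[3]-Q[0]-Q[1]);x=Q[0]+Q[3]-Q[1]-Q[2];print(np.degrees(np.arctan2(-y[0],y[1])),np.degrees(np.arctan2(x[1],x[0])),np.linalg.norm(x)/2,np.linalg.norm(y)/2)
s=sensors.get_state(); c=cams.capture('wrist'); pickle.dump((s,c),open('d1.pkl','wb'))
print(s)
cv2.imwrite('pics/e.png',cv2.resize(c['pixels'][:300,100:500,::-1],(800,600),interpolation=cv2.INTER_CUBIC))
E
```

```text
[[ 0.6387 -0.1505]
 [ 0.5617 -0.1618]
 [ 0.545  -0.0448]
 [ 0.6229 -0.0339]] [ 0.5921 -0.0977]
7.921577606787391 8.124069875563904 0.07822908511769021 0.11788792026732504
{'time_s': 0.15, 'joints': array([ 16.5065,  20.5834,   0.6468,  -0.0149, -70.1353, -16.508 ]), 'qd': array([-0.0114, -0.1376,  0.0922,  0.0313, -0.027 , -0.0135]), 'joint_torque': array([  0.0001, -58.3275,  29.329 ,   7.0012,   0.0088,  -0.0001]), 'tcp_pos': array([ 0.6747, -0.    ,  0.2448]), 'eef_rot': array([179.9271,  -0.007 , -90.0065]), 'contact_force': array([-0.3287,  0.0813,  0.9992]), 'moment': array([-0.04  ,  0.0137,  0.0476]), 'gripper_force': 0.0, 'gripper_width': 0.08759886845220267}
```

View pics/e.png

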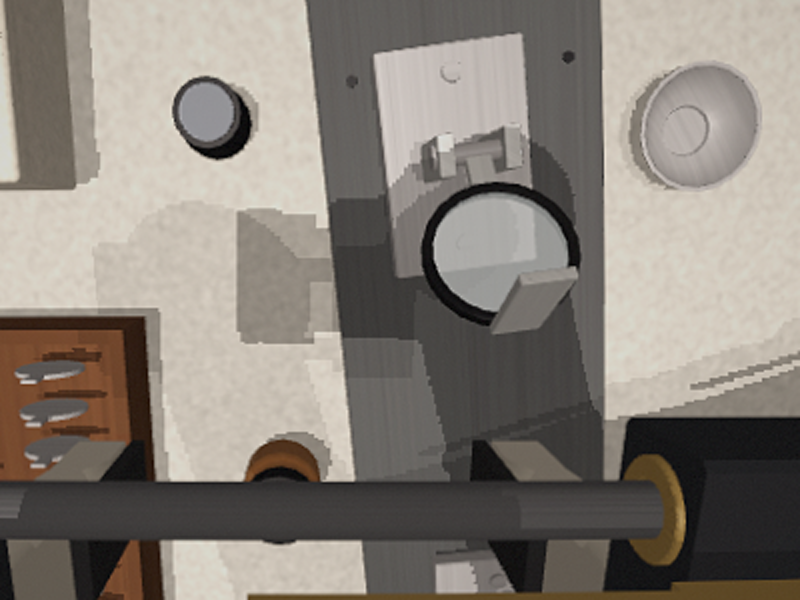

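The move was refused, so the arm has not moved and this view is the same as before. I'll retry with every field given.

drive_tool([
  {"fingers":-1,"x":-0.05,"y":0.02,"z":0,"spin":0},
  {"fingers":-1,"x":-0.1,"y":0.04,"z":0,"spin":0},
  {"fingers":-1,"x":-0.15,"y":0.06,"z":0,"spin":0},
  {"fingers":-1,"x":-0.2,"y":0.08,"z":0,"spin":0},
  {"fingers":-1,"x":-0.25,"y":0.1,"z":0,"spin":0},
  {"fingers":-1,"x":-0.28,"y":0.11,"z":0,"spin":0},
  {"fingers":-1,"x":-0.28,"y":0.11,"z":0,"spin":0},
  {"fingers":-1,"x":-0.28,"y":0.11,"z":0,"spin":0},
], newtons=10)

```text
time_s: 1.2
tcp_pos: [0.5649, 0.2798, 0.2454]
eef_rot: [180.0, -0.0, -90.0]
contact_force: [0.3, 0.2, -0.4]
gripper_width: 0.0132
gripper_force: 0.0
```

```bash
python3 - <<'E'
from h import *
import pickle
s=sensors.get_state(); c=cams.capture('wrist'); pickle.dump((s,c),open('d1.pkl','wb'))
cv2.imwrite('pics/f.png',cv2.resize(c['pixels'][:240,130:450,::-1],(800,600),interpolation=cv2.INTER_CUBIC))
E
```

```text
(no output)
```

View pics/f.png

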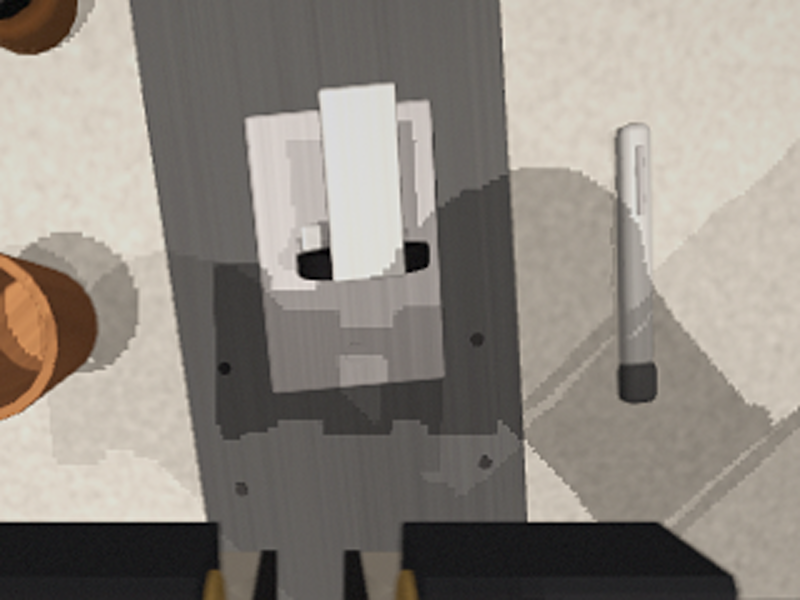

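Wrist view: small foot corners at crop (246,118), (430,100), (444,378), (273,392). Its tab's top face has the tip edge at (320,90)–(395,84) and the root edge at (333,280)–(404,274). The lens is upright.

```bash
cat >> h.py <<'E'
def mounts(H,yaw,pts,Z0=.062):  # foot-frame (y,z rel hinge) -> world
    y=np.array([-np.sin(np.radians(yaw)),np.cos(np.radians(yaw))])
    return [np.r_[np.array(H)+a*y,Z0+b] for a,b in pts]
E
python3 - <<'E'
from h import *
import pickle
np.set_printoptions(precision=4,suppress=True)
s,c=pickle.load(open('d1.pkl','rb'))
f=lambda P,z:np.array([onz(c,(130+a/2.5,b/2.5),z,s)[:2] for a,b in P])
Q=f([(246,118),(430,100),(444,378),(273,392)],.026)
y=(Q[2]+Q[3]-Q[0]-Q[1]);x=Q[0]+Q[3]-Q[1]-Q[2]
print(s['tcp_pos'],Q,Q.mean(0),np.degrees(np.arctan2(-y[0],y[1])),np.degrees(np.arctan2(x[1],x[0])),np.linalg.norm(x)/2,np.linalg.norm(y)/2)
T=f([(320,90),(395,84),(404,274),(333,280)],.141)
y=(Q[2]+Q[3]-Q[0]-Q[1]);y/=np.linalg.norm(y)
print(T,T.mean(0),(T-Q.mean(0))@y,np.linalg.norm(T[0]-T[1]))
E
```

```text
[0.5649 0.2798 0.2454] [[0.5918 0.1489]
 [0.5135 0.1415]
 [0.5028 0.2601]
 [0.5813 0.2667]] [0.5474 0.2043] 5.120418349021843 5.121374310561546 0.0787648509715098 0.11868877571610313
[[0.5616 0.1624]
 [0.54   0.1607]
 [0.5359 0.2141]
 [0.5574 0.2159]] [0.5487 0.1883] [-0.043  -0.0427  0.0108  0.0107] 0.021654306122494207
```

The small lens sits about where the listing says, with the hinge at (0.547, 0.204) and yaw 5.1°. The large hinge is at (0.592, -0.098), yaw 8°. Plan: push the small tab's tip towards +y until almost folded, then press it down from above, so any overpush goes into the foot. After that, trace the large tab along its arc with the finger corner and press down on it at the end.

drive_tool([
  {"fingers":-1,"x":0.05,"y":0.005,"z":0,"spin":-0.03},
  {"fingers":-1,"x":0.1,"y":0.01,"z":0,"spin":-0.06},
  {"fingers":-1,"x":0.15,"y":0.011,"z":0,"spin":-0.09},
  {"fingers":-1,"x":0.15,"y":0.011,"z":0.035,"spin":-0.09},
  {"fingers":-1,"x":0.15,"y":0.011,"z":0.07,"spin":-0.09},
  {"fingers":-1,"x":0.15,"y":0.011,"z":0.104,"spin":-0.09},
  {"fingers":-1,"x":0.15,"y":0.011,"z":0.104,"spin":-0.09},
  {"fingers":-1,"x":0.15,"y":0.011,"z":0.104,"spin":-0.09},
])

```text
time_s: 2.25
tcp_pos: [0.5549, 0.1297, 0.1429]
eef_rot: [-179.9, 0.0, -84.9]
contact_force: [0.6, -0.5, 1.1]
gripper_width: 0.0007
gripper_force: 0.0
```

drive_tool([
  {"fingers":-1,"x":-0.01,"y":0,"z":0,"spin":0},
  {"fingers":-1,"x":-0.02,"y":0,"z":0,"spin":0},
  {"fingers":-1,"x":-0.03,"y":0,"z":0,"spin":0},
  {"fingers":-1,"x":-0.036,"y":0,"z":0,"spin":0},
  {"fingers":-1,"x":-0.042,"y":0,"z":0,"spin":0},
  {"fingers":-1,"x":-0.048,"y":0,"z":0,"spin":0},
])

```text
time_s: 3.0
tcp_pos: [0.5496, 0.1782, 0.1415]
eef_rot: [180.0, -0.0, -84.8]
contact_force: [0.3, -1.1, 1.0]
gripper_width: 0.0005
gripper_force: 0.4
```

drive_tool([
  {"fingers":-1,"x":-0.008,"y":0,"z":0,"spin":0},
  {"fingers":-1,"x":-0.016,"y":0,"z":0,"spin":0},
  {"fingers":-1,"x":-0.024,"y":0,"z":0,"spin":0},
  {"fingers":-1,"x":-0.032,"y":0,"z":0,"spin":0},
  {"fingers":-1,"x":-0.04,"y":0,"z":0,"spin":0},
  {"fingers":-1,"x":-0.048,"y":0,"z":0,"spin":0},
  {"fingers":-1,"x":-0.054,"y":0,"z":0,"spin":0},
  {"fingers":-1,"x":-0.054,"y":0,"z":0,"spin":0},
])

```text
time_s: 4.0
tcp_pos: [0.5449, 0.2322, 0.1416]
eef_rot: [-180.0, 0.0, -84.8]
contact_force: [-0.8, -1.0, -0.4]
gripper_width: 0.0003
gripper_force: 0.0
```

```bash
python3 - <<'E'
from h import *
c=cams.capture('side');d=cams.capture('wrist')
a=cv2.resize(c['pixels'][210:330,170:330,::-1],(800,600),interpolation=cv2.INTER_CUBIC)
cv2.imwrite('pics/g.png',a); print(sensors.get_state()['tcp_pos'])
E
```

```text
[0.54490012 0.23175766 0.14168241]
```

View pics/g.png

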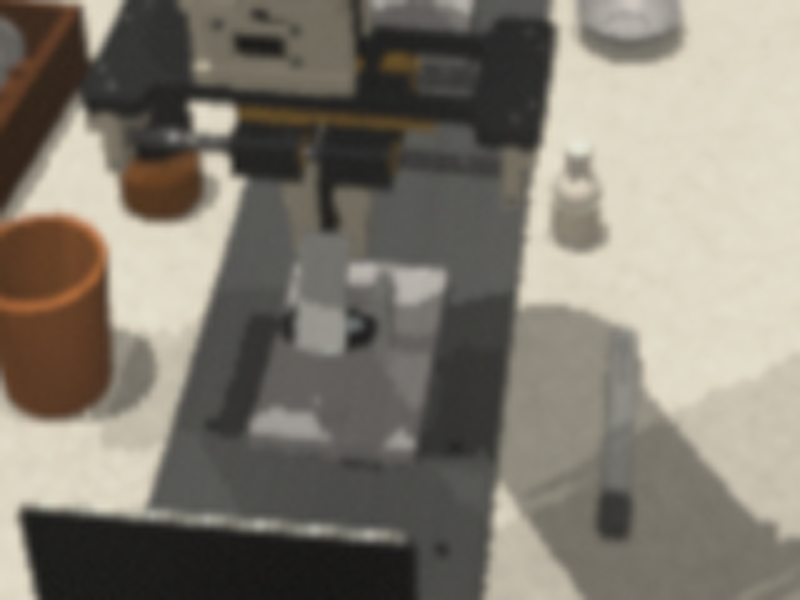

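The picture shows the small lens mostly folded: the tab at (322,290) is leaning, pushed by the fingers, and the foot is still square. Now I back off, rise, and press the tab tip down from above.

drive_tool([
  {"fingers":-1,"x":0.006,"y":0,"z":0,"spin":0},
  {"fingers":-1,"x":0.006,"y":0,"z":-0.025,"spin":0},
  {"fingers":-1,"x":0.006,"y":0,"z":-0.05,"spin":0},
  {"fingers":-1,"x":-0.01,"y":0,"z":-0.05,"spin":0},
  {"fingers":-1,"x":-0.023,"y":0,"z":-0.05,"spin":0},
  {"fingers":-1,"x":-0.023,"y":0,"z":-0.04,"spin":0},
  {"fingers":-1,"x":-0.023,"y":0,"z":-0.032,"spin":0},
  {"fingers":-1,"x":-0.023,"y":0,"z":-0.026,"spin":0},
  {"fingers":-1,"x":-0.023,"y":0,"z":-0.022,"spin":0},
  {"fingers":-1,"x":-0.023,"y":0,"z":-0.019,"spin":0},
])

```text
time_s: 5.35
tcp_pos: [0.5431, 0.2552, 0.1612]
eef_rot: [-179.9, 0.1, -84.8]
contact_force: [-6.4, 4.5, 12.2]
gripper_width: 0.0004
gripper_force: 5.9
```

drive_tool([
  {"fingers":-1,"x":0,"y":0,"z":0.0015,"spin":0},
  {"fingers":-1,"x":0,"y":0,"z":0.003,"spin":0},
  {"fingers":-1,"x":0,"y":0,"z":0.003,"spin":0},
])

```text
time_s: 5.72
tcp_pos: [0.5438, 0.2571, 0.1602]
eef_rot: [-179.7, 0.3, -84.8]
contact_force: [-7.3, 7.3, 12.6]
gripper_width: 0.0005
gripper_force: 6.5
```

drive_tool([
  {"fingers":-1,"x":0,"y":0,"z":-0.02,"spin":0},
  {"fingers":-1,"x":0,"y":0,"z":-0.06,"spin":0},
  {"fingers":-1,"x":0,"y":0,"z":-0.085,"spin":0},
  {"fingers":-1,"x":-0.03,"y":0,"z":-0.085,"spin":0},
  {"fingers":-1,"x":-0.03,"y":0,"z":-0.085,"spin":0},
])

```text
time_s: 6.35
tcp_pos: [0.5401, 0.2856, 0.2429]
eef_rot: [-180.0, 0.0, -84.8]
contact_force: [-0.5, -0.1, -0.6]
gripper_width: 0.0006
gripper_force: 0.0
```

```bash
python3 - <<'E'
from h import *
import pickle
s=sensors.get_state(); c=cams.capture('wrist'); d=cams.capture('side');pickle.dump((s,c,d),open('d2.pkl','wb'))
print(s['tcp_pos'],s['eef_rot'],s['contact_force'])
a=cv2.resize(c['pixels'][:240,130:450,::-1],(800,600),interpolation=cv2.INTER_CUBIC)
cv2.imwrite('pics/i.png',a)
E
```

```text
[0.54008153 0.28557002 0.24286876] [-1.79955567e+02  4.64084250e-02 -8.47846402e+01] [-0.52172377 -0.09829284 -0.55141887]
```

View pics/i.png

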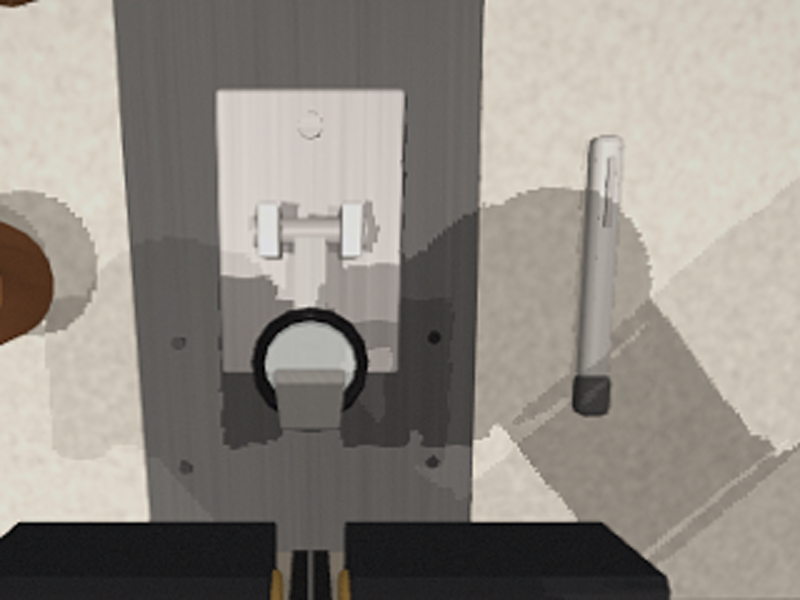

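The small lens looks folded flat: ring at (310,362), tab tip edge at (276,372)–(345,370), foot square. I check the angle and how far the foot moved.

```bash
python3 - <<'E'
from h import *
import pickle
np.set_printoptions(precision=4,suppress=True)
s,c,d=pickle.load(open('d2.pkl','rb'))
f=lambda P,z:np.array([onz(c,(130+a/2.5,b/2.5),z,s)[:2] for a,b in P])
Q=f([(217,90),(405,91),(398,373),(222,373)],.026)
y=(Q[2]+Q[3]-Q[0]-Q[1]);x=Q[0]+Q[3]-Q[1]-Q[2];y/=np.linalg.norm(y);H=Q.mean(0)
print(H,np.degrees(np.arctan2(-y[0],y[1])),np.linalg.norm(x)/2)
print('hinge pin',(f([(312,230)],.062)-H)@y)
for z in (.136,.14,.144): print('tip',z,(f([(276,371),(345,370)],z)-H)@y)
print('root',(f([(284,428),(340,428)],.090)-H)@y)
# ring near inner-most/outermost rows
print('ring',(f([(310,309)],.075)-H)@y,(f([(310,430)],.09)-H)@y)
E
```

```text
[0.5471 0.2044] 5.092412878600892 0.07960663738656289
hinge pin [-0.0009]
tip 0.136 [0.0457 0.0453]
tip 0.14 [0.0453 0.0449]
tip 0.144 [0.0448 0.0444]
root [0.0728 0.0727]
ring [0.0291] [0.0735]
```

The foot hasn't moved, but the tip reading of 45 mm hints that the fold may be a few degrees short, since pure downward pressing can jam by friction. I'll press lightly on the tip and drag along the tangent to seat it.

drive_tool([
  {"fingers":-1,"x":0.0365,"y":0,"z":0,"spin":0},
  {"fingers":-1,"x":0.0365,"y":0,"z":0.04,"spin":0},
  {"fingers":-1,"x":0.0365,"y":0,"z":0.07,"spin":0},
  {"fingers":-1,"x":0.0365,"y":0,"z":0.078,"spin":0},
  {"fingers":-1,"x":0.0365,"y":0,"z":0.079,"spin":0},
  {"fingers":-1,"x":0.0365,"y":0,"z":0.079,"spin":0},
])

```text
time_s: 7.2
tcp_pos: [0.544, 0.2484, 0.1648]
eef_rot: [-179.9, 0.0, -84.8]
contact_force: [0.2, 0.6, -0.0]
gripper_width: 0.0004
gripper_force: 0.0
```

drive_tool([
  {"fingers":-1,"x":0,"y":0,"z":0.001,"spin":0},
  {"fingers":-1,"x":0,"y":0,"z":0.0015,"spin":0},
])

```text
time_s: 7.45
tcp_pos: [0.5435, 0.2482, 0.1626]
eef_rot: [-180.0, 0.0, -84.8]
contact_force: [-0.7, -0.2, 0.6]
gripper_width: 0.0006
gripper_force: 0.0
```

drive_tool([
  {"fingers":-1,"x":0,"y":0,"z":0.001,"spin":0},
  {"fingers":-1,"x":0,"y":0,"z":0.002,"spin":0},
])

```text
time_s: 7.7
tcp_pos: [0.5435, 0.2482, 0.1602]
eef_rot: [-180.0, 0.0, -84.8]
contact_force: [-1.3, 0.7, 3.5]
gripper_width: 0.0003
gripper_force: 1.7
```

drive_tool([
  {"fingers":-1,"x":-0.002,"y":0,"z":0.001,"spin":0},
  {"fingers":-1,"x":-0.004,"y":0,"z":0.002,"spin":0},
  {"fingers":-1,"x":-0.006,"y":0,"z":0.003,"spin":0},
])

```text
time_s: 8.07
tcp_pos: [0.5427, 0.254, 0.1569]
eef_rot: [180.0, -0.0, -84.8]
contact_force: [0.0, -0.4, 0.3]
gripper_width: 0.0003
gripper_force: 0.2
```

The tab followed, so it was not seated before. I continue along the tangent.

drive_tool([
  {"fingers":-1,"x":-0.001,"y":0,"z":0.001,"spin":0},
  {"fingers":-1,"x":-0.002,"y":0,"z":0.002,"spin":0},
])

```text
time_s: 8.32
tcp_pos: [0.5428, 0.2556, 0.1557]
eef_rot: [-180.0, -0.0, -84.8]
contact_force: [-1.8, -2.9, 9.5]
gripper_width: 0.0006
gripper_force: 4.8
```

Reaction now is 9.5 N down and 2.9 N sideways with no further motion, and the tip height is 75 mm, as expected at 1.2 rad. The small lens is at its stop. Next I lift off and go beyond the large tab.

drive_tool([
  {"fingers":-1,"x":0,"y":0,"z":-0.02,"spin":0},
  {"fingers":-1,"x":0,"y":0,"z":-0.075,"spin":0},
  {"fingers":-1,"x":0.05,"y":-0.002,"z":-0.09,"spin":-0.01},
  {"fingers":-1,"x":0.11,"y":-0.005,"z":-0.09,"spin":-0.02},
  {"fingers":-1,"x":0.17,"y":-0.008,"z":-0.09,"spin":-0.03},
  {"fingers":-1,"x":0.23,"y":-0.011,"z":-0.09,"spin":-0.04},
  {"fingers":-1,"x":0.262,"y":-0.0125,"z":-0.09,"spin":-0.05},
  {"fingers":-1,"x":0.262,"y":-0.0125,"z":-0.09,"spin":-0.05},
])

```text
time_s: 9.32
tcp_pos: [0.5785, -0.006, 0.2448]
eef_rot: [180.0, 0.0, -82.2]
contact_force: [0.1, 0.9, -1.3]
gripper_width: 0.0005
gripper_force: 0.0
```

```bash
python3 - <<'E'
from h import *
import pickle
s=sensors.get_state(); c=cams.capture('wrist'); d=cams.capture('side');pickle.dump((s,c,d),open('d3.pkl','wb'))
print(s['tcp_pos'],s['eef_rot'],s['contact_force'])
f=lambda im:cv2.resize(im[:,:,::-1],(400,600),interpolation=cv2.INTER_CUBIC)
cv2.imwrite('pics/j.png',np.hstack([f(c['pixels'][0:240,190:350]),f(d['pixels'][180:330,190:290])]))
E
```

```text
[ 0.57850671 -0.00599905  0.24475494] [ 1.79972187e+02  1.33905647e-03 -8.21600680e+01] [ 0.09725989  0.88995194 -1.3327168 ]
```

View pics/j.png

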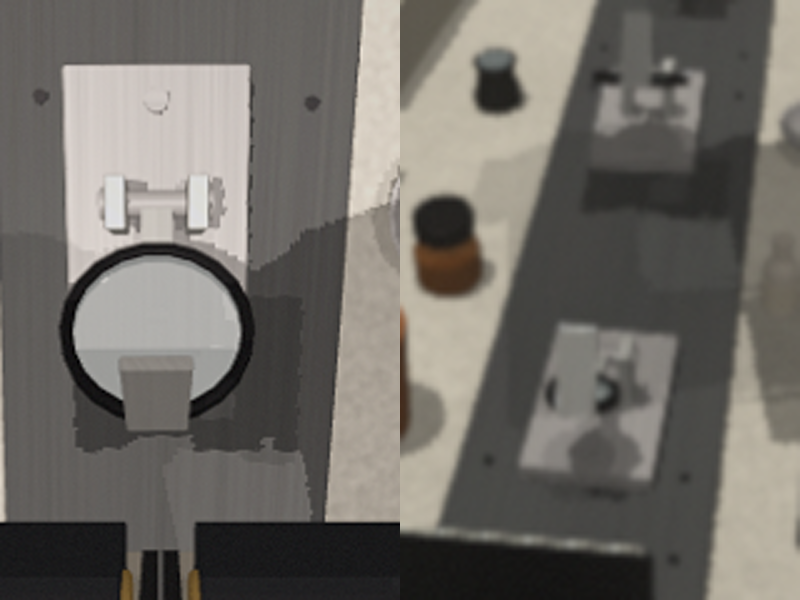

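The view shows the tab centred at (157,395) in front of the fingers at (160,560), with the large foot square to the tool. In the side crop the small lens at (585,390) is down. I descend behind the tab and follow its arc.

drive_tool([
  {"fingers":-1,"x":0,"y":0,"z":0.04,"spin":0},
  {"fingers":-1,"x":0,"y":0,"z":0.075,"spin":0},
  {"fingers":-1,"x":0,"y":0,"z":0.093,"spin":0},
  {"fingers":-1,"x":0,"y":0,"z":0.093,"spin":0},
  {"fingers":-1,"x":0.006,"y":0,"z":0.093,"spin":0},
  {"fingers":-1,"x":0.011,"y":0,"z":0.093,"spin":0},
])

```text
time_s: 10.18
tcp_pos: [0.5809, -0.0147, 0.1532]
eef_rot: [-179.9, 0.0, -81.9]
contact_force: [-1.0, 0.2, 0.6]
gripper_width: 0.0004
gripper_force: 0.0
```

drive_tool([
  {"fingers":-1,"x":0.0035,"y":0,"z":-0.0035,"spin":0},
  {"fingers":-1,"x":0.0075,"y":0,"z":-0.007,"spin":0},
  {"fingers":-1,"x":0.0115,"y":0,"z":-0.01,"spin":0},
  {"fingers":-1,"x":0.0155,"y":0,"z":-0.013,"spin":0},
])

```text
time_s: 10.68
tcp_pos: [0.5824, -0.0304, 0.1654]
eef_rot: [-180.0, 0.0, -82.0]
contact_force: [0.1, 0.7, 0.5]
gripper_width: 0.0007
gripper_force: 0.0
```

drive_tool([
  {"fingers":-1,"x":0.0085,"y":0,"z":-0.005,"spin":0},
  {"fingers":-1,"x":0.018,"y":0,"z":-0.0095,"spin":0},
  {"fingers":-1,"x":0.0275,"y":0,"z":-0.013,"spin":0},
  {"fingers":-1,"x":0.037,"y":0,"z":-0.0157,"spin":0},
  {"fingers":-1,"x":0.047,"y":0,"z":-0.0168,"spin":0},
  {"fingers":-1,"x":0.057,"y":0,"z":-0.0172,"spin":0},
  {"fingers":-1,"x":0.0675,"y":0,"z":-0.0165,"spin":0},
  {"fingers":-1,"x":0.0775,"y":0,"z":-0.0145,"spin":0},
])

```text
time_s: 11.68
tcp_pos: [0.5938, -0.1088, 0.1819]
eef_rot: [-179.9, -0.1, -81.9]
contact_force: [-5.1, -2.6, 15.2]
gripper_width: 0.0005
gripper_force: 7.4
```

drive_tool([
  {"fingers":-1,"x":0.008,"y":0,"z":0.002,"spin":0},
  {"fingers":-1,"x":0.014,"y":0,"z":0.0035,"spin":0},
])

```text
time_s: 11.92
tcp_pos: [0.5957, -0.1232, 0.1785]
eef_rot: [-179.9, -0.2, -82.0]
contact_force: [-4.1, -4.2, 13.7]
gripper_width: 0.0005
gripper_force: 6.5
```

drive_tool([
  {"fingers":-1,"x":0,"y":0,"z":-0.008,"spin":0},
  {"fingers":-1,"x":0.004,"y":0,"z":-0.008,"spin":0},
  {"fingers":-1,"x":0.004,"y":0,"z":-0.004,"spin":0},
  {"fingers":-1,"x":0.004,"y":0,"z":-0.002,"spin":0},
])

```text
time_s: 12.42
tcp_pos: [0.5959, -0.1252, 0.1784]
eef_rot: [180.0, -0.1, -81.9]
contact_force: [-2.1, -3.6, 11.2]
gripper_width: 0.0004
gripper_force: 5.4
```

drive_tool([
  {"fingers":-1,"x":0,"y":0,"z":0.001,"spin":0},
  {"fingers":-1,"x":0,"y":0,"z":0.002,"spin":0},
])

```text
time_s: 12.68
tcp_pos: [0.5961, -0.126, 0.1779]
eef_rot: [-180.0, -0.2, -81.9]
contact_force: [-3.9, -5.0, 16.6]
gripper_width: 0.0001
gripper_force: 7.9
```

The tab is held by friction again at about 0.1 rad, because the tip moves mostly towards -y. I ease the load and drag along the tangent.

drive_tool([
  {"fingers":-1,"x":0,"y":0,"z":-0.004,"spin":0},
  {"fingers":-1,"x":0.003,"y":0,"z":-0.003,"spin":0},
  {"fingers":-1,"x":0.006,"y":0,"z":-0.002,"spin":0},
])

```text
time_s: 13.05
tcp_pos: [0.5965, -0.1305, 0.1775]
eef_rot: [180.0, 0.0, -82.0]
contact_force: [-0.6, 0.9, 0.7]
gripper_width: 0.0005
gripper_force: 0.3
```

drive_tool([
  {"fingers":-1,"x":0.003,"y":0,"z":0.001,"spin":0},
  {"fingers":-1,"x":0.006,"y":0,"z":0.002,"spin":0},
])

```text
time_s: 13.3
tcp_pos: [0.5972, -0.1367, 0.1757]
eef_rot: [180.0, 0.0, -82.0]
contact_force: [-0.0, 0.7, 0.2]
gripper_width: 0.0005
gripper_force: 0.3
```

drive_tool([
  {"fingers":-1,"x":0.002,"y":0,"z":0.001,"spin":0},
  {"fingers":-1,"x":0.003,"y":0,"z":0.002,"spin":0},
])

```text
time_s: 13.55
tcp_pos: [0.5977, -0.1398, 0.1742]
eef_rot: [180.0, -0.0, -82.0]
contact_force: [-1.6, 2.2, 7.8]
gripper_width: 0.0008
gripper_force: 3.7
```

Tip height is 93 mm, exactly the upright value, with 7.8 N down and 2.2 N sideways in the raising direction. The large lens is at its stop. I lift clear.

drive_tool([
  {"fingers":-1,"x":0,"y":0,"z":-0.01,"spin":0},
  {"fingers":-1,"x":0,"y":0,"z":-0.05,"spin":0},
  {"fingers":-1,"x":0,"y":0,"z":-0.1,"spin":0},
  {"fingers":-1,"x":-0.06,"y":0,"z":-0.13,"spin":0},
  {"fingers":-1,"x":-0.11,"y":0,"z":-0.13,"spin":0},
  {"fingers":-1,"x":-0.13,"y":0,"z":-0.13,"spin":0},
  {"fingers":-1,"x":-0.13,"y":0,"z":-0.13,"spin":0},
  {"fingers":-1,"x":-0.13,"y":0,"z":-0.13,"spin":0},
])

```text
time_s: 14.55
tcp_pos: [0.5796, -0.0113, 0.304]
eef_rot: [180.0, -0.0, -82.0]
contact_force: [0.0, 0.4, -0.9]
gripper_width: -0.0
gripper_force: 0.0
```

```bash
python3 - <<'E'
from h import *
import pickle
s=sensors.get_state(); c=cams.capture('wrist'); d=cams.capture('side');pickle.dump((s,c,d),open('d4.pkl','wb'))
print(s['tcp_pos'],s['eef_rot'],s['contact_force'])
f=lambda im:cv2.resize(im[:,:,::-1],(400,600),interpolation=cv2.INTER_CUBIC)
cv2.imwrite('pics/k.png',np.hstack([f(c['pixels'][0:240,170:330]),f(d['pixels'][180:330,190:290])]))
E
```

```text
[ 0.57957924 -0.01133498  0.30402113] [ 1.79977540e+02 -1.62410384e-02 -8.19818550e+01] [ 0.02097862  0.41283539 -0.94948259]
```

View pics/k.png

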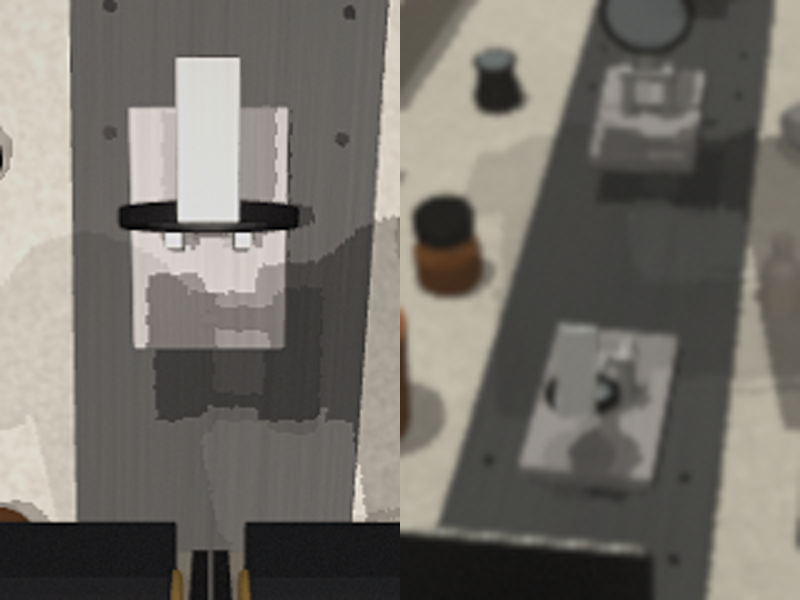

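Large lens is upright (ring edge-on at (208,215), tab from (208,57) to (208,221)) and the small lens is down at (580,392). One numeric check of the foot and the tab, then I hand in.

```bash
python3 - <<'E'
from h import *
import pickle
np.set_printoptions(precision=4,suppress=True)
s,c,d=pickle.load(open('d4.pkl','rb'))
f=lambda P,z:np.array([onz(c,(170+a/2.5,b/2.5),z,s)[:2] for a,b in P])
Q=f([(128,107),(288,107),(285,348),(134,348)],.026)
y=(Q[2]+Q[3]-Q[0]-Q[1]);y/=np.linalg.norm(y);H=Q.mean(0)
print(H,np.degrees(np.arctan2(-y[0],y[1])),(f([(208,57),(208,221)],.155)-H)@y)
E
```

```text
[ 0.592  -0.0979] 8.450775784492139 [-0.0499  0.0035]
```

The tab spans -50 to +3.5 mm, exactly upright, and the foot has not moved (within 0.3 mm).

```bash
python3 -c "
from plant import r
print(r.close_job())"
```

```text
the job is handed in; nothing more can be done
None
```

Job handed in: the small lens is folded fully down and the large lens stands fully upright; neither foot had moved when measured, and the arm is clear.

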